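# Tip a scoop tray of screw caps through the sprung flap of a feed hopper

## Robot

A 6-joint arm with a two-finger parallel gripper is mounted at the origin on a cart in front of the work surface, level with it; the furniture and walls round the work are solid. World frame = base frame: x ahead of the robot, y to its left, z up, the work surface at z = 0. Lengths are in mm, angles in rad, forces in N, time in s.
With the tool pointing down it reaches from about 425 to 950 mm from the base axis. Payload 3.5 kg.
Tool frame: the origin (TCP) lies between the finger pads, 19 mm behind the fingertips; this is the grasp point; z points along the fingers, y is the line along which they close (so a half turn about z gives the same grasp; the last joint's range is limited). The gripper opens to 85 mm and grips with 20 to 120 N. Pads are 22 mm wide; open, the fingers measure 114 mm over their backs; the gripper's body (76 mm by 85 mm) begins 54 mm behind the grasp point. The pads swing forward as they close: fully open they stand 13 mm farther back than shut.
Start: joints at [1.181, 0.286, 1.577, -0, 1.279, -0.15], TCP at [160.282, 655.68, 250.025] pointing down, gripper open.
Joint ranges: [-2.77, 2.77], [-0.9, 2.22], [0.21, 2.48], [-1.53, 4.67], [0.24, 2.81], [-2.84, 2.84]. Speed limits (rad/s): [2.79, 2.79, 3.14, 3.14, 3.14, 3.14].

## Interface

Orientations are given as a unit quaternion [w, x, y, z].
In Python, from cell import * gives the robot as it stands.
- The arm moves only by the tool apply_moves, never from a script. Its argument "plan" is a list of rows, each a list of 5 numbers: the shift along the tool's x, y, z in cm, then the turn about the tool's z in degrees, then the gripper's target within -1 to 1 (fully open at 1, half-way at 0, shut at -1). A call has exactly 10 rows; each row shifts and turns the commanded pose from where the row before left it, along the tool's axes as they then stand; what a row does not reach is not made up. A row lasts 1/8 s, in which the tool goes at most 62.5 mm and 10.7 degrees, less where a joint would pass 70% of its speed; a pose out of reach is approached as far as the arm can. A call is refused whole if a number of a shift passes 6.25 or a number of a turn 10.7, either way. A call with a gripper value outside its range is refused whole. The fingers move at their own pace and stop on an object; the grip force is fixed at half the most. Time passes only in rows, so rows that do not move let the fingers close, or fill a call up. It gives the time, the measured TCP pose, the force, the opening and the grip force at its end, in the units of the state.
- observe(): the state, without advancing time (a new reading comes with each control period).
- read_camera(name): name is "scene" or "top" or "wrist"; returns a dict with "img" (480x640x3 uint8, blue, green, red), "fov_y" (degrees; the focal length in pixels is half the picture's height over the tangent of half this angle, whatever the lens; pixels are square), "cx", "cy" (the principal point, pixels), "distortion" ([k1, k2, p1, p2, k3] as OpenCV has them; the pictures are not rectified), "extrinsics" (4x4, takes a point from world to camera coordinates). Camera axes: x right, y down, z forward; pixel columns grow to the right and rows downward; lengths in mm; the calibration is good to about 2 mm. A picture is of the moment at which its call begins. There is no depth.
- finish_job(): hands the job in; it is judged then, once.
The state is a dict: "time": time; "q": joint angles; "qvel": joint speeds; "joint_torque": joint torques, N m; "position": TCP position; "ee_rot": TCP orientation; "contact_force": force on the tool from outside, world axes, zero at the start; "moment": the same for the moment, N m; "grip_width": finger opening in mm; "finger_force": force on a finger pad.
Only numpy, scipy, OpenCV 4.12 (cv2) and the standard library are available. Lean on these libraries where they do the work, as an engineer would, in place of code of your own. Each camera call takes 0.05 s, during which the arm holds its last target. There are 200 camera calls.

## Task

Refill the cap hopper: pick up the open-fronted scoop tray by its sloping black grip, press the hopper's sprung flap open with the tray's front edge and tip all six screw caps from the tray into the hopper. Then draw the tray out so that the flap springs shut, and set the empty tray down upright on the free bench top. Do not force the tray against the hopper, set it down gently, and leave the other things on the bench where they are.

Things in the scene. Friction and masses are not known exactly. Their poses are not given: they have to be found in the camera images.
- scoop: Open-fronted tray of bare sheet steel, 0.16 kg, level on the bench. Origin: middle of its underside; z up, +y from the open front to the grip, x along its 122 mm width. Floor 4 mm thick, flat from y = -41 to 41 mm, bearing six loose caps in two rows of three. Side walls 4 mm thick, 38 mm high (28 mm in front of y = -41); back wall 42 mm high at y = 37 to 41 mm; no front wall.
- scoop_grip (a point): Point on the tray's flat black grip, good for the TCP: (0, 63.5, 60.8) mm in the tray's frame, axes as the tray's. The grip is 60 mm wide (x), 10 mm thick and leans outward (+y) 40 degrees from vertical; its middle line runs from (0, 47, 41) to (0, 76, 76) mm. The tool fits it flush pointing along (0, -sin 40, -cos 40) and closing across the 10 mm; under it is free space down to the bench.
- scoop_nose (a point): Middle of the tray's straight front edge: (0, -64, 7) mm in the tray's frame, axes as the tray's. From y = -41 to this edge the floor rises at 12 degrees, so the edge's underside is 5 mm and its top 9 mm above the bench; nothing closes the front, so caps slide out when the tray leans forward by some 30 to 55 degrees (friction varies).
- hopper: Fixed, hollow grey sheet-metal hopper. Origin: middle of its underside; z up, its +y side looks towards the tray. Box 170 (x) by 130 mm (y), walls 5 mm, inner floor at 8 mm, base plate 190 x 150 mm. The +y rim is 150 mm high; the far wall (-y) and, from y = -65 to 16 mm, the side walls rise to 195 mm as guards. The mouth (160 x 120 mm inside) faces up, closed by a flap.
- hopper_rim (a point): Top outer edge of the hopper's low +y rim, middle of its width: (0, 65, 150) mm in the hopper's frame; axes as the hopper's. The rim is 5 mm thick; the tray's underside may bear lightly on it.
- flap (a joint): Angle (rad) of the flap in the hopper's mouth: 0 = shut, level, 2 mm under the rim; hinged along x just inside the +y rim, 114 mm deep, 156 mm wide; the far edge swings down into the hopper, to 1.35 at most. A spring shuts it: 0.1 N m at 0, 0.16 N m at 1.0 (3 to 5 N pressed 40 mm from the hinge). Caps alone do not open it; from about 0.7 it leaves them a wide gap along the far wall.
- cap_00: Screw cap, 34 mm across, 14 mm high, 12 g, one of the six equal caps that lie in the tray. Origin: middle of its underside as it lies, z up.
- cap_01: Screw cap, 34 mm across, 14 mm high, 12 g, one of the six equal caps that lie in the tray. Origin: middle of its underside as it lies, z up.
- cap_02: Screw cap, 34 mm across, 14 mm high, 12 g, one of the six equal caps that lie in the tray. Origin: middle of its underside as it lies, z up.
- cap_03: Screw cap, 34 mm across, 14 mm high, 12 g, one of the six equal caps that lie in the tray. Origin: middle of its underside as it lies, z up.
- cap_04: Screw cap, 34 mm across, 14 mm high, 12 g, one of the six equal caps that lie in the tray. Origin: middle of its underside as it lies, z up.
- cap_05: Screw cap, 34 mm across, 14 mm high, 12 g, one of the six equal caps that lie in the tray. Origin: middle of its underside as it lies, z up.
- bottle: White wide-neck bottle, 61 mm across, 82 mm high; a bystander. Origin: middle of its underside.
- vial: Small brown vial with white lid, 21 mm across, 47 mm high; a bystander. Origin: middle of its underside.
- tape_roll: Roll of tape lying flat, 94 mm across, 25 mm high; a bystander. Origin: middle of its underside.
- marker: Marker pen lying on the bench, 135 mm long, 16 mm high; a bystander. Origin: middle of its underside.
- reagent: Brown glass bottle with black cap, 68 mm across, 150 mm high; a bystander. Origin: middle of its underside.

How it is judged (in metres and radians):
On the way, in this order (a step that is already met when the one before it is completed fails the run):
1. the tray is lifted off the bench with all six caps in it (height (world z) of scoop above 0.03 m and z of cap_00 in the frame of scoop between -0.003 and 0.03 m and y of each of cap_00, cap_01, cap_02, cap_03, cap_04, cap_05 in the frame of scoop above -0.065 m and z of cap_01 in the frame of scoop between -0.003 and 0.03 m and z of cap_02 in the frame of scoop between -0.003 and 0.03 m and z of cap_03 in the frame of scoop between -0.003 and 0.03 m and z of cap_04 in the frame of scoop between -0.003 and 0.03 m and z of cap_05 in the frame of scoop between -0.003 and 0.03 m), for 0.1 s.
2. the tray's front edge holds the flap pressed open while the tray is tipped by more than 35 degrees (value of joint flap above 0.5 rad and angle between scoop's own z axis and vertical above 0.61 rad and contact force between scoop and flap above 0.5 N), for 0.2 s.
At the end, for the whole second after the job is handed in: All six caps lie inside the hopper under the flap (at least 25 mm below the rim), the flap is shut (below 0.1 rad), and the empty tray stands upright at rest on the bench (underside within 6 mm of the bench top, tilt under 0.06 rad) (z of each of cap_00, cap_01, cap_02, cap_03, cap_04, cap_05 in the frame of hopper below 0.125 m and x of cap_00 in the frame of hopper between -0.082 and 0.082 m and y of cap_00 in the frame of hopper between -0.062 and 0.062 m and x of cap_01 in the frame of hopper between -0.082 and 0.082 m and y of cap_01 in the frame of hopper between -0.062 and 0.062 m and x of cap_02 in the frame of hopper between -0.082 and 0.082 m and y of cap_02 in the frame of hopper between -0.062 and 0.062 m and x of cap_03 in the frame of hopper between -0.082 and 0.082 m and y of cap_03 in the frame of hopper between -0.062 and 0.062 m and x of cap_04 in the frame of hopper between -0.082 and 0.082 m and y of cap_04 in the frame of hopper between -0.062 and 0.062 m and x of cap_05 in the frame of hopper between -0.082 and 0.082 m and y of cap_05 in the frame of hopper between -0.062 and 0.062 m and value of joint flap below 0.1 rad and height (world z) of scoop between -0.004 and 0.006 m and angle between scoop's own z axis and vertical below 0.06 rad and linear speed of scoop below 0.02 m/s); the robot touches nothing.
It fails at once if the tray is forced against the hopper or its flap with more than 30 N (contact force between scoop and hopper above 30 N).
It fails at once if the tray is dropped on the bench: it comes within 6 mm of the bench top faster than 0.3 m/s (height (world z) of scoop below 0.006 m and linear speed of scoop above 0.3 m/s).
It fails at once if a bystander (bottle, vial, tape roll or marker) is moved by more than 30 mm (distance of any of bottle, vial, tape_roll, marker from where it was at the start of the episode above 0.03 m).
It also fails if it takes over 64 s, if anything falls off the work surface, if the arm or the gripper's body presses on something with over 40 N, if the wrist force passes 120 N, or if a joint passes its speed limit or range.

## Working session

There is one attempt and no reset: what is moved stays moved. The work goes in short steps, Python scripts to look and compute and a tool call to move; the robot and the scene stay as the last step left them, time stands still between calls to the robot, and variables do not carry over. Pictures are saved under pics/ and viewed, at most 10 in all, crops included, and the job is handed in when it is done.

Besides the shell and the picture viewer there is one more tool, called as a command line: name --pt "numbers of a row" for each row, then --argument value for the rest. apply_moves: Moves the arm, as the interface text tells. Its arguments: {"type":"object","properties":{"plan":{"type":"array","items":{"type":"array","items":{"type":"number"}}}},"required":["plan"]}

```bash
mkdir -p pics; python3 - <<'E'
from cell import *
import cv2
for n in ("scene","top"):
    c=read_camera(n); cv2.imwrite(f"pics/{n}0.png",c["img"]); print(n,c["fov_y"],c["cx"],c["cy"],c["distortion"],c["extrinsics"])
print(observe())
E
```

```text
scene 44.38325436828979 324.4601144930856 242.75035102939168 [-0.19401471  0.          0.          0.          0.        ] [[-6.54351194e-01 -7.56189151e-01 -1.57538518e-03  4.71640079e+02]
 [-3.15147708e-01  2.74598537e-01 -9.08447888e-01  2.40258405e+02]
 [ 6.87391036e-01 -5.93947481e-01 -4.17995159e-01  1.41491538e+03]
 [ 0.00000000e+00  0.00000000e+00  0.00000000e+00  1.00000000e+00]]
top 43.269628958224736 324.4194268108022 232.37772966866686 [-0.01954169  0.          0.          0.          0.        ] [[ 2.32925646e-02 -9.99723277e-01  3.29018652e-03  1.44468130e+02]
 [-9.98498870e-01 -2.34269774e-02 -4.95094262e-02  5.49684443e+02]
 [ 4.95728049e-02 -2.13204602e-03 -9.98768237e-01  1.54148377e+03]
 [ 0.00000000e+00  0.00000000e+00  0.00000000e+00  1.00000000e+00]]
{'time': 0.1, 'q': array([ 1.18101433e+00,  2.87122030e-01,  1.57803147e+00,  2.01816185e-05,
        1.27863550e+00, -1.50021122e-01]), 'qvel': array([ 0.0017881 , -0.00161617, -0.00278179, -0.00090501, -0.00034543,
        0.00018006]), 'joint_torque': array([ 1.51411245e-03, -4.07298374e+01, -2.93697596e+01, -1.05616175e-04,
        3.44861248e-03, -1.95816381e-05]), 'position': array([160.05748492, 655.1710671 , 248.75502499]), 'ee_rot': array([-3.02123986e-04,  1.19596326e-01,  9.92821995e-01, -1.05584259e-03]), 'contact_force': array([-0.61720778, -0.23880565,  0.76106155]), 'moment': array([-0.03140672,  0.00598899, -0.01611809]), 'finger_force': 0.0, 'grip_width': 85.56395421259863}
```

View pics/top0.png

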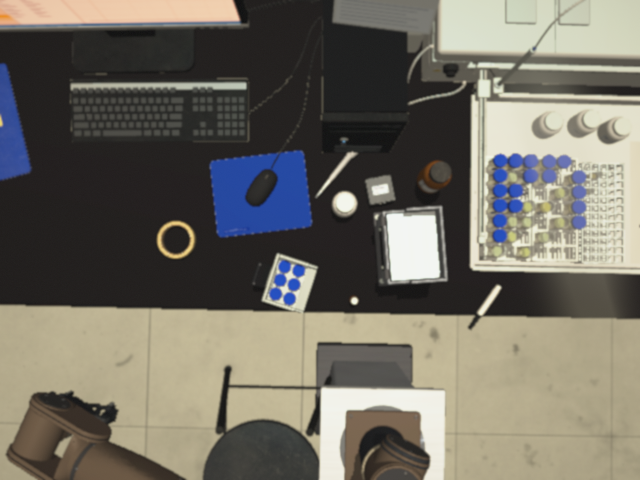

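View pics/scene0.png

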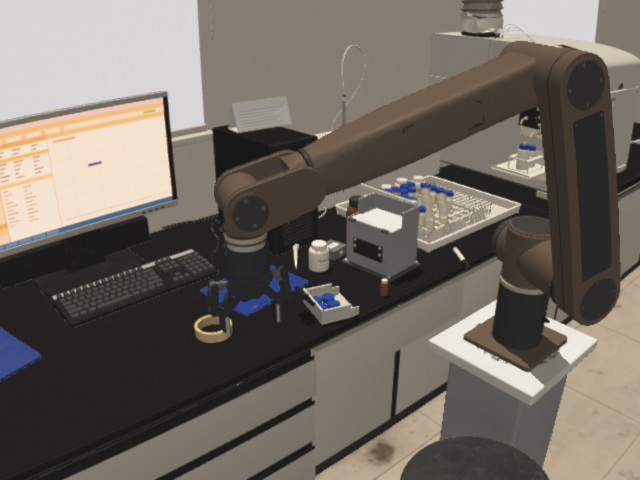

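```bash
python3 - <<'E'
import cv2
i=cv2.imread("pics/top0.png")
cv2.imwrite("pics/a.png",cv2.resize(i[195:325,245:455],(798,494),interpolation=cv2.INTER_CUBIC))
E
```

```text
(no output)
```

View pics/a.png

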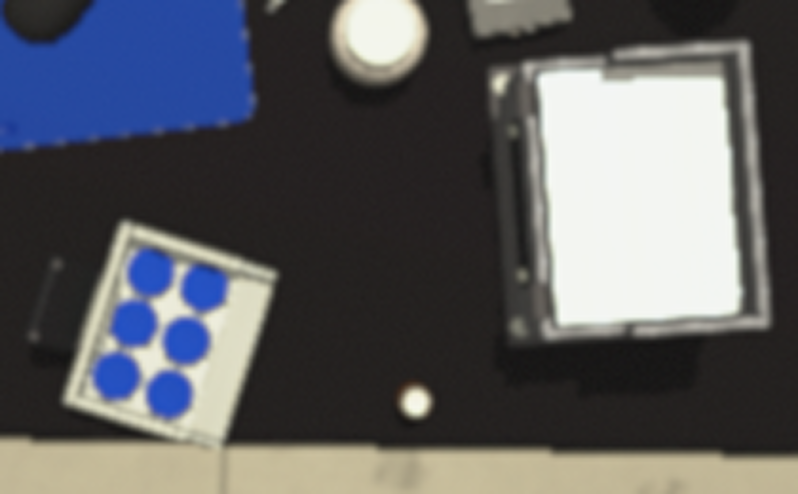

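The enlarged top view shows the tray's back corners at (123,222) and (65,403), its front corners at (277,273) and (222,446), and the grip's top edge from (57,262) to (35,338). The hopper's guard corners are at (748,42) and (770,325), its low rim at (525,62) to (547,340), and its base plate's left edge from (492,68) to (510,343).

```bash
cat >h.py <<'E'
import numpy as np,cv2
from scipy.optimize import least_squares
from scipy.spatial.transform import Rotation as R
K=lambda f,cx,cy:np.array([[240/np.tan(np.radians(f/2)),0,cx],[0,240/np.tan(np.radians(f/2)),cy],[0,0,1]])
TOP=(np.array([[2.32925646e-02,-9.99723277e-01,3.29018652e-03,144.46813],[-9.98498870e-01,-2.34269774e-02,-4.95094262e-02,549.684443],[4.95728049e-02,-2.13204602e-03,-9.98768237e-01,1541.48377]]),K(43.269628958,324.41942681,232.37772967),np.array([-0.01954169,0,0,0,0]))
def proj(P,E,Km,d): return cv2.projectPoints(np.array(P,float),cv2.Rodrigues(E[:3,:3])[0],E[:3,3].copy(),Km,d)[0][:,0]
def place(p,P): return np.c_[R.from_euler('z',p[2]).apply(np.array(P,float))+[p[0],p[1],0]]
def fit(P,px,p0,cam=TOP):
    s=least_squares(lambda p:(proj(place(p,P),*cam)-px).ravel(),p0,x_scale=[100,100,1]); return s.x,np.abs(s.fun).reshape(-1,2).round(1).tolist()
E
python3 - <<'E'
from h import *
o=lambda L:(np.array(L,float)+.5)/3.8+[245,195]-.5
s,e=fit([[61,41,42],[-61,41,42],[61,-64,28],[-61,-64,28],[30,78,76],[-30,78,76]],o([[123,222],[65,403],[277,273],[222,446],[57,262],[35,338]]),[450,180,-.3]);print(s,e)
h,e=fit([[95,75,3],[-95,75,3],[85,-65,195],[-85,-65,195],[85,65,150],[-85,65,150]],o([[492,68],[510,343],[748,42],[770,325],[525,62],[547,340]]),[515,-55,0]);print(h,e)
print(place(s,[[0,63.5,60.8],[0,-64,7]]),place(h,[[0,65,150],[0,-60,150]]))
b=lambda px,z:least_squares(lambda p:(proj([[p[0],p[1],z]],*TOP)-o([px])).ravel(),[500,0]).x.round()
print('vial',b((415,402),47),'bottle',b((378,35),82),'edge',b((100,438),0),b((600,450),0), 'mat', b((255,110),0),b((0,152),0))
E
```

```text
[ 4.17604355e+02  2.50328913e+02 -2.78417267e-01] [[1.0, 0.9], [1.6, 0.2], [0.3, 0.1], [0.4, 0.5], [0.8, 2.2], [2.4, 1.1]]
[ 5.13949587e+02 -5.14701870e+01  9.12373356e-02] [[0.8, 0.2], [0.3, 0.8], [0.5, 0.1], [0.5, 0.1], [0.3, 0.1], [0.2, 0.6]]
[[435.05632729 311.38363167  60.8       ]
 [400.01496561 188.79344865   7.        ]] [[ 508.02738475   13.25946245  150.        ]
 [ 519.41623573 -111.22063264  150.        ]]
vial [376.  80.] bottle [614. 111.] edge [344. 290.] [343. -49.] mat [569. 191.] [536. 364.]
```

apply_moves --pt "0 0 0 9.2 1" --pt "0 0 0 9.2 1" --pt "0 0 0 9.2 1" --pt "0 0 0 9.2 1" --pt "0 0 0 9.2 1" --pt "0 0 0 9.2 1" --pt "0 0 0 9.2 1" --pt "0 0 0 9.2 1" --pt "0 0 0 9.2 1" --pt "0 0 0 9.2 1"

```text
time: 1.35
position: [160.1, 655.4, 249.2]
ee_rot: [0.0, 0.799, 0.602, -0.001]
contact_force: [-0.4, -0.1, -0.0]
grip_width: 85.3
finger_force: 0.0
```

apply_moves --pt "-1.5 2.5 0 0 1" --pt "-3 4 0 0 1" --pt "-3 4 0 0 1" --pt "-3 4 0 0 1" --pt "-3 4 0 0 1" --pt "-3 4 0.5 0 1" --pt "-3 4 1 0 1" --pt "-3 4 1.5 0 1" --pt "-2 3.5 2 0 1" --pt "-1 2 2 0 1"

```text
time: 2.6
position: [438.6, 310.9, 179.2]
ee_rot: [0.0, 0.798, 0.603, -0.0]
contact_force: [-0.6, 0.0, 0.1]
grip_width: 85.4
finger_force: 0.0
```

```bash
cat >>h.py <<'E'
def state():
    from cell import observe
    s=observe(); r=R.from_quat(np.roll(s['ee_rot'],-1)); A=r.as_matrix()
    print('t',round(s['time'],2),'p',s['position'].round(1),'x',A[:,0].round(3),'z',A[:,2].round(3),'F',s['contact_force'].round(1),'M',s['moment'].round(2),'w',round(s['grip_width'],1),'ff',round(s['finger_force'],1),'q',s['q'].round(2))
    return s['position'],A
def to(g):
    p,A=state(); print('tool shift cm',((np.array(g)-p)@A/10).round(2))
def snap(name,fn,crop=None,k=1):
    from cell import read_camera
    c=read_camera(name); i=c['img']
    if crop: i=i[crop[1]:crop[3],crop[0]:crop[2]]
    cv2.imwrite('pics/'+fn,cv2.resize(i,None,fx=k,fy=k,interpolation=cv2.INTER_CUBIC))
    return c['extrinsics'],K(c['fov_y'],c['cx'],c['cy']),c['distortion']
E
python3 - <<'E'
from h import *
to([435,311,58]); c=snap('wrist','w1.png')
s=[417.6,250.3,-.2784]
print(proj(place(s,[[30,76,76],[-30,76,76],[61,41,42],[-61,41,42]]),*c).round())
E
```

```text
t 2.6 p [438.6 310.9 179.2] x [ 0.273  0.962 -0.   ] z [-0. -0. -1.] F [-0.6  0.   0.1] M [-0.02  0.01 -0.05] w 85.4 ff 0.0 q [ 0.43  0.06  1.98 -0.    1.11  0.7 ]
tool shift cm [-0.08 -0.35 12.12]
[[371. 235.]
 [276. 235.]
 [406. 268.]
 [242. 268.]]
```

View pics/w1.png

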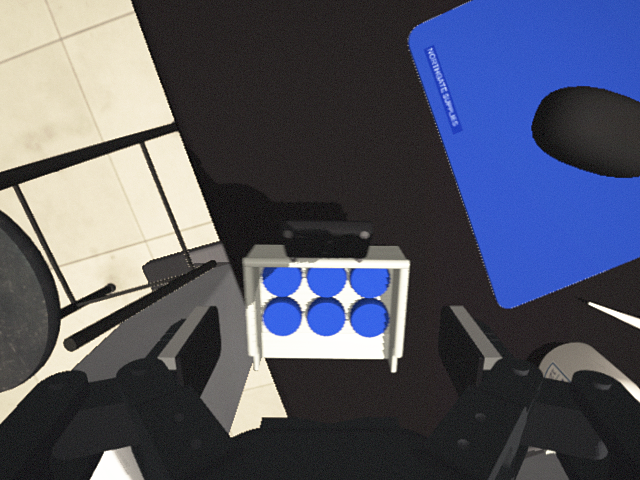

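The wrist view shows the tray squarely ahead. The grip's top edge runs from (287,222) to (372,222), the back wall strip spans rows 248 to 265 and columns 244 to 408, and the front ends of the side walls are at (255,370) and (395,371).

```bash
python3 - <<'E'
from h import *
c=snap('wrist','w2.png',(220,200,430,390),3.8)
print('cam pos',(-c[0][:3,:3].T@c[0][:3,3]).round(),'axis',c[0][2,:3].round(2))
s=[417.6,250.3,-.2784]
P=[[61,41,42],[-61,41,42],[61,41,0],[61,37,42],[61,-64,28],[-61,-64,28],[61,-64,5],[30,80,73],[30,72,79],[-30,72,79],[30,51,38]]
print(proj(place(s,P),*c).round().tolist())
E
```

```text
cam pos [459. 380. 300.] axis [-0.08 -0.28 -0.96]
[[407.0, 267.0], [241.0, 266.0], [397.0, 250.0], [406.0, 272.0], [396.0, 376.0], [253.0, 376.0], [391.0, 361.0], [371.0, 225.0], [372.0, 240.0], [274.0, 240.0], [365.0, 252.0]]
```

View pics/w2.png

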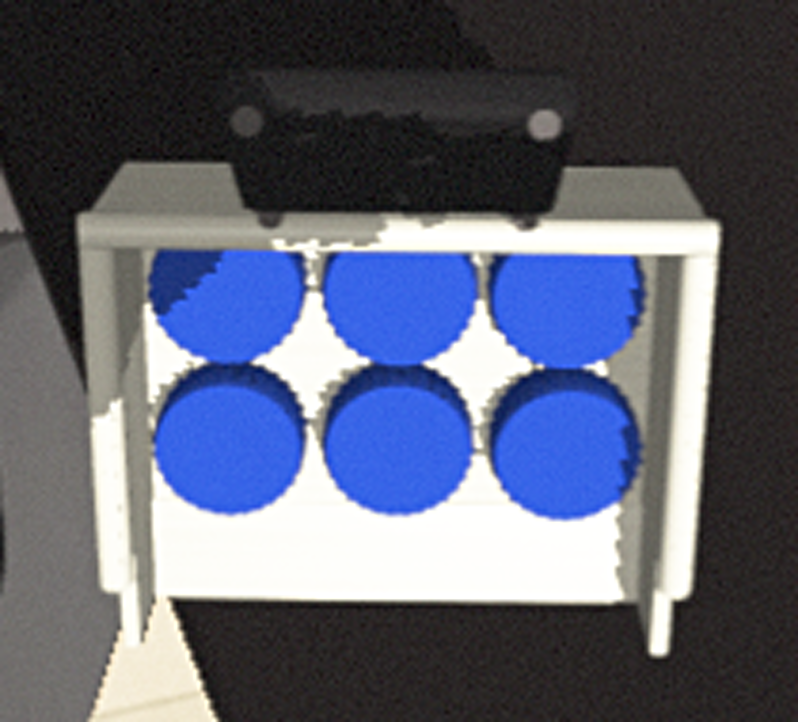

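```bash
python3 - <<'E'
from h import *
from cell import read_camera
k=read_camera('wrist');c=(k['extrinsics'],K(k['fov_y'],k['cx'],k['cy']),k['distortion'])
o=lambda L:(np.array(L,float)+.5)/3.8+[220,200]-.5
s,e=fit([[61,41,42],[-61,41,42],[61,-64,28],[-61,-64,28],[30,80,73],[-30,80,73]],o([[720,222],[80,213],[668,655],[122,645],[575,74],[232,72]]),[417,250,-.28],c);print(s,e)
g=place(s,[[0,63.5,58]])[0];print(g);to(g)
E
```

```text
[ 4.17940119e+02  2.56438166e+02 -2.93809456e-01] [[0.9, 3.1], [1.6, 2.5], [0.4, 0.5], [0.7, 0.5], [2.5, 1.3], [3.3, 2.5]]
[436.32975287 317.21703927  58.        ]
t 2.75 p [437.1 311.5 178.3] x [ 0.273  0.962 -0.002] z [-0.004 -0.001 -1.   ] F [-0.4  0.5 -0. ] M [0.02 0.04 0.01] w 85.5 ff 0.0 q [0.43 0.06 1.98 0.   1.11 0.71]
tool shift cm [ 0.56 -0.2  12.03]
```

apply_moves --pt "0.3 -0.1 1 0 1" --pt "0.3 -0.1 2 0 1" --pt "0 -0.1 2 0.5 1" --pt "0 0 2 0 1" --pt "0 0 2 0 1" --pt "0 0 1.5 0 1" --pt "0 0 1.2 0 1" --pt "0 0 0.8 0 1" --pt "0 0 0 0 0" --pt "0 0 0 0 -0.2"

```text
time: 4.0
position: [437.2, 319.6, 55.9]
ee_rot: [0.0, 0.8, 0.6, 0.001]
contact_force: [0.0, -0.0, -2.1]
grip_width: 58.9
finger_force: 64.6
```

apply_moves --pt "0 0 0 0 -1" --pt "0 0 0 0 -1" --pt "0 0 0 0 -1" --pt "0 0 0 0 -1" --pt "0 0 0 0 -1" --pt "0 0 0 0 -1" --pt "0 0 0 0 -1" --pt "0 0 -0.2 0 -1" --pt "0 0 -0.5 0 -1" --pt "0 0 -0.5 0 -1"

```text
time: 5.25
position: [435.1, 318.6, 66.1]
ee_rot: [-0.0, 0.8, 0.6, -0.002]
contact_force: [0.1, 0.8, -1.7]
grip_width: 59.0
finger_force: 64.8
```

```bash
python3 - <<'E'
from h import *
state(); snap('wrist','w3.png',k=1.2)
E
```

```text
t 5.25 p [435.1 318.6  66.1] x [ 0.28   0.96  -0.002] z [-0.003 -0.001 -1.   ] F [ 0.1  0.8 -1.7] M [ 0.15 -0.08 -0.01] w 59.0 ff 64.8 q [ 0.44  0.22  2.03 -0.    0.89  0.73]
```

View pics/w3.png

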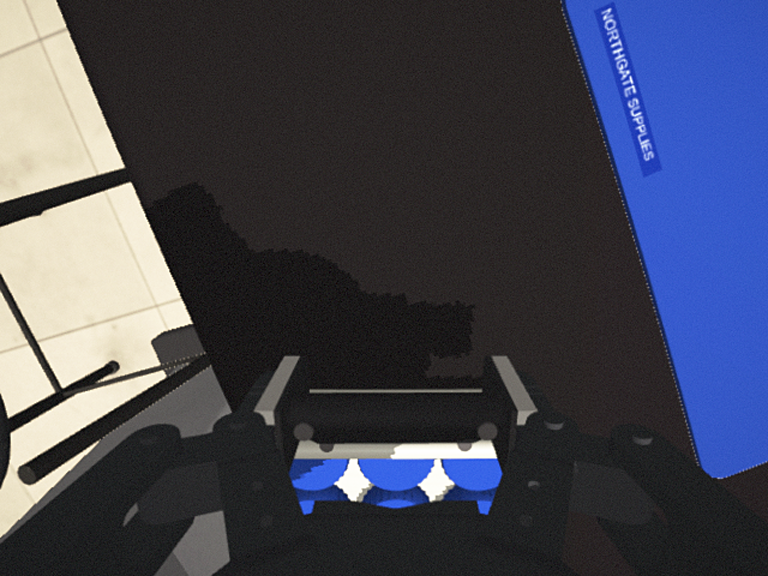

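apply_moves --pt "0 0 -0.8 0 -1" --pt "0 0 -1.2 -1 -1" --pt "0 0 -1.8 -2 -1" --pt "0 0 -2.4 -3 -1" --pt "0 0 -2.8 -3.5 -1" --pt "0 0 -2.8 -3.5 -1" --pt "0 0 -2.8 -3.5 -1" --pt "0 0 -2.4 -3 -1" --pt "0 0 -1.8 -1.5 -1" --pt "0 0 -1.2 -0.5 -1"

```text
time: 6.55
position: [436.4, 319.2, 268.6]
ee_rot: [0.0, 0.674, 0.739, 0.001]
contact_force: [0.2, -0.3, -2.1]
grip_width: 59.4
finger_force: 64.9
```

```bash
python3 - <<'E'
from h import *
to([510,-7,300]);snap('scene','s1.png',(180,150,440,345),3)
E
```

```text
t 6.55 p [436.4 319.2 268.6] x [-0.092  0.996  0.001] z [ 0.001  0.001 -1.   ] F [ 0.2 -0.3 -2.1] M [0.11 0.05 0.02] w 59.4 ff 64.9 q [ 0.44 -0.03  1.89  0.    1.28  0.35]
tool shift cm [-33.16   4.32  -3.15]
```

View pics/s1.png

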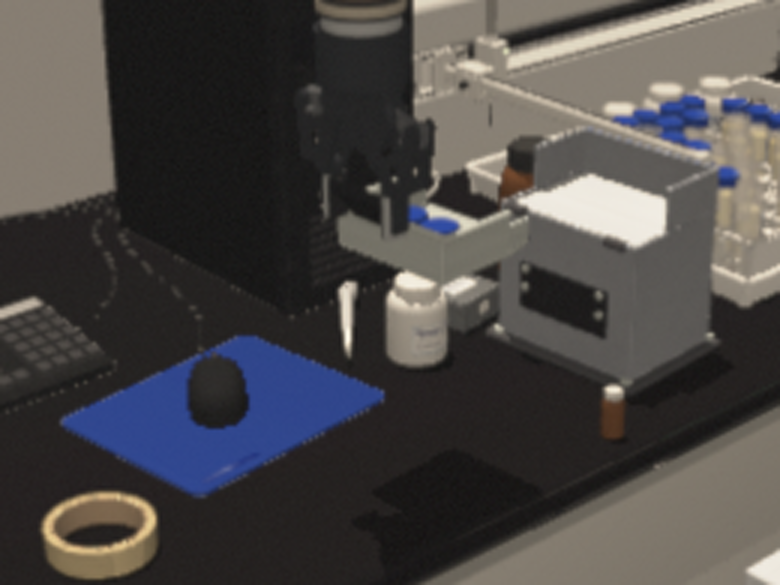

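The tray hangs level from the gripper with its caps in it, around (430,240) in the crop. The hopper's low rim faces it at about (570,240).

apply_moves --pt "-0.7 0.1 -0.6 0 -1" --pt "-1.3 0.2 -0.6 0 -1" --pt "-1.9 0.3 -0.6 0 -1" --pt "-2.3 0.3 -0.6 0 -1" --pt "-2.3 0.3 -0.8 0 -1" --pt "-2.3 0.3 0 0 -1" --pt "-2.3 0.3 0 0 -1" --pt "-2.3 0.3 0 0 -1" --pt "-2.3 0.3 0 0 -1" --pt "-2.3 0.3 0 0 -1"

```text
time: 7.85
position: [481.5, 120.5, 298.9]
ee_rot: [-0.0, 0.674, 0.738, -0.0]
contact_force: [0.2, -0.0, -1.5]
grip_width: 59.3
finger_force: 64.9
```

apply_moves --pt "-2.3 0.3 0 0 -1" --pt "-2.3 0.3 0 0 -1" --pt "-2.1 0.3 0 0 -1" --pt "-1.9 0.2 0 0 -1" --pt "-1.6 0.2 0 0 -1" --pt "-1.2 0.2 0 0 -1" --pt "-0.8 0.1 0 0 -1" --pt "-0.5 0 0 0 -1" --pt "-0.4 0 0 0 -1" --pt "0 0 0 0 -1"

```text
time: 9.1
position: [509.5, -6.4, 299.0]
ee_rot: [-0.0, 0.674, 0.739, 0.0]
contact_force: [0.2, 0.1, -2.8]
grip_width: 59.0
finger_force: 64.9
```

```bash
python3 - <<'E'
from h import *
to([510,-7,300])
E
```

```text
t 9.1 p [509.5  -6.4 299. ] x [-0.092  0.996  0.   ] z [-0.  0. -1.] F [ 0.2  0.1 -2.8] M [ 0.13  0.01 -0.02] w 59.0 ff 64.9 q [-0.21 -0.12  1.92  0.    1.34 -0.3 ]
tool shift cm [-0.06  0.04 -0.1 ]
```

apply_moves --pt "0 0 0 0 0.1" --pt "0 0 0 0 0.2" --pt "0 0 0 0 0.25" --pt "0 0 0 0 0.27" --pt "0 0 0 0 0.29" --pt "0 0 0 0 0.3" --pt "0 0 0 0 0.31" --pt "0 0 0 0 0.31" --pt "0 0 0 0 0.31" --pt "0 0 0 0 0.31"

```text
time: 10.35
position: [509.5, -6.5, 299.0]
ee_rot: [-0.0, 0.674, 0.739, 0.0]
contact_force: [0.1, 0.1, -3.0]
grip_width: 59.1
finger_force: 64.9
```

```bash
python3 - <<'E'
from h import *
state()
E
```

```text
t 10.35 p [509.5  -6.5 299. ] x [-0.092  0.996  0.   ] z [ 0.  0. -1.] F [ 0.1  0.1 -3. ] M [0.14 0.05 0.06] w 59.1 ff 64.9 q [-0.21 -0.12  1.92  0.    1.34 -0.3 ]
```

apply_moves --pt "0 0 0 0 0.32" --pt "0 0 0 0 0.33" --pt "0 0 0 0 0.33" --pt "0 0 0 0 0.34" --pt "0 0 0 0 0.34" --pt "0 0 0 0 0.35" --pt "0 0 0 0 0.35" --pt "0 0 0 0 0.355" --pt "0 0 0 0 0.355" --pt "0 0 0 0 0.355"

```text
time: 11.6
position: [509.5, -6.5, 299.0]
ee_rot: [-0.0, 0.674, 0.739, -0.0]
contact_force: [-0.0, -0.9, -3.5]
grip_width: 59.3
finger_force: 64.9
```

apply_moves --pt "0 0 0 0 0.36" --pt "0 0 0 0 0.36" --pt "0 0 0 0 0.365" --pt "0 0 0 0 0.365" --pt "0 0 0 0 0.37" --pt "0 0 0 0 0.37" --pt "0 0 0 0 0.375" --pt "0 0 0 0 0.375" --pt "0 0 0 0 0.375" --pt "0 0 0 0 0.375"

```text
time: 12.85
position: [509.5, -6.5, 299.0]
ee_rot: [0.0, 0.674, 0.739, -0.0]
contact_force: [-0.1, 0.9, -2.5]
grip_width: 59.2
finger_force: 64.9
```

```bash
python3 - <<'E'
from h import *
state()
E
```

```text
t 12.85 p [509.5  -6.5 299. ] x [-0.092  0.996 -0.   ] z [ 0. -0. -1.] F [-0.1  0.9 -2.5] M [ 0.14  0.03 -0.02] w 59.2 ff 64.9 q [-0.21 -0.12  1.92 -0.    1.34 -0.3 ]
```

apply_moves --pt "0 0 0 0 -1" --pt "0.8 0 0 0 -1" --pt "1.6 0 0 0 -1" --pt "1.2 0 0.4 0 -1" --pt "0.4 0 1 0 -1" --pt "0 0 1.6 0 -1" --pt "0 0 2 0 -1" --pt "0 0 1.8 0 -1" --pt "0 0 1 0 -1" --pt "0 0 0.4 0 -1"

```text
time: 14.1
position: [505.6, 33.2, 216.1]
ee_rot: [-0.001, 0.674, 0.739, -0.0]
contact_force: [-0.1, -0.1, -2.1]
grip_width: 59.0
finger_force: 64.9
```

```bash
python3 - <<'E'
from h import *
state();snap('scene','s2.png',(260,120,460,285),4)
E
```

```text
t 14.1 p [505.6  33.2 216.1] x [-0.091  0.996  0.   ] z [-0.001  0.    -1.   ] F [-0.1 -0.1 -2.1] M [ 0.16  0.01 -0.04] w 59.0 ff 64.9 q [-0.13 -0.06  2.02 -0.    1.18 -0.23]
```

View pics/s2.png

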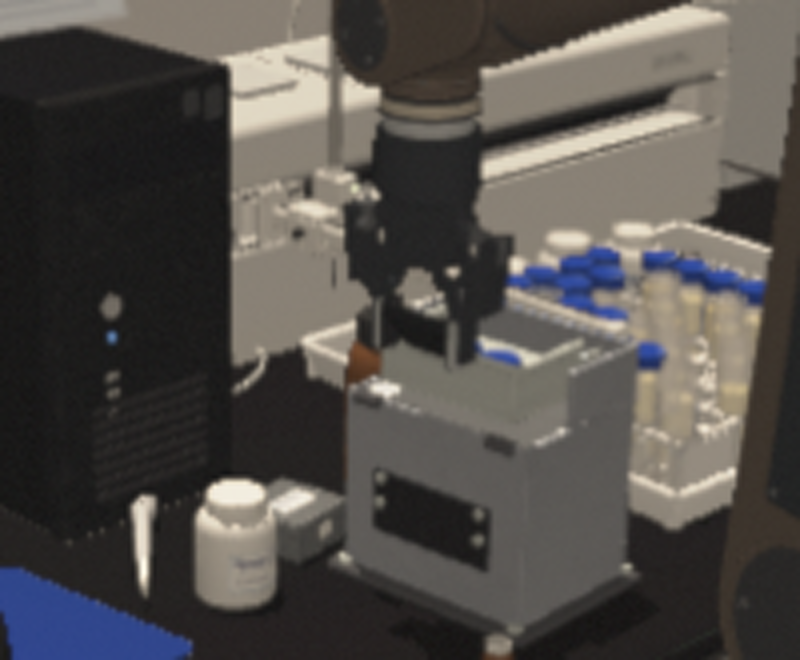

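The tray sits level inside the hopper's guards, just above the flap, with the grip at about (410,330) in the crop.

apply_moves --pt "-0.3 0 0 0 -1" --pt "-0.4 0 0 0 -1" --pt "-0.4 0 0 0 -1" --pt "-0.2 0 0 0 -1" --pt "-0.1 0 0 0 -1" --pt "-0.1 0 0 0 -1" --pt "-0.1 0 0 0 -1" --pt "-0.1 0 0 0 -1" --pt "0 0 0 0 -1" --pt "0 0 0 0 -1"

```text
time: 15.4
position: [507.7, 22.3, 219.3]
ee_rot: [-0.005, 0.675, 0.738, 0.006]
contact_force: [-0.8, 20.1, 6.4]
grip_width: 59.2
finger_force: 65.7
```

apply_moves --pt "0.1 0 -0.1 0 -1" --pt "0.1 0 -0.2 0 -1" --pt "0 0 -0.2 0 -1" --pt "0 0 -0.2 0 -1" --pt "0 0 -0.2 0 -1" --pt "0 0 -0.2 0 -1" --pt "0 0 -0.2 0 -1" --pt "0 0 -0.2 0 -1" --pt "0 0 0 0 -1" --pt "0 0 0 0 -1"

```text
time: 16.65
position: [506.3, 20.3, 231.0]
ee_rot: [-0.003, 0.674, 0.738, 0.001]
contact_force: [-0.0, 4.9, -5.1]
grip_width: 59.3
finger_force: 65.6
```

```bash
python3 - <<'E'
from h import *
state();snap('scene','s3.png',(320,160,430,250),7)
E
```

```text
t 16.65 p [506.3  20.3 231. ] x [-0.09   0.996  0.006] z [-0.003  0.006 -1.   ] F [-0.   4.9 -5.1] M [ 1.57  0.05 -0.09] w 59.3 ff 65.6 q [-0.16 -0.07  2.    0.01  1.22 -0.26]
```

View pics/s3.png

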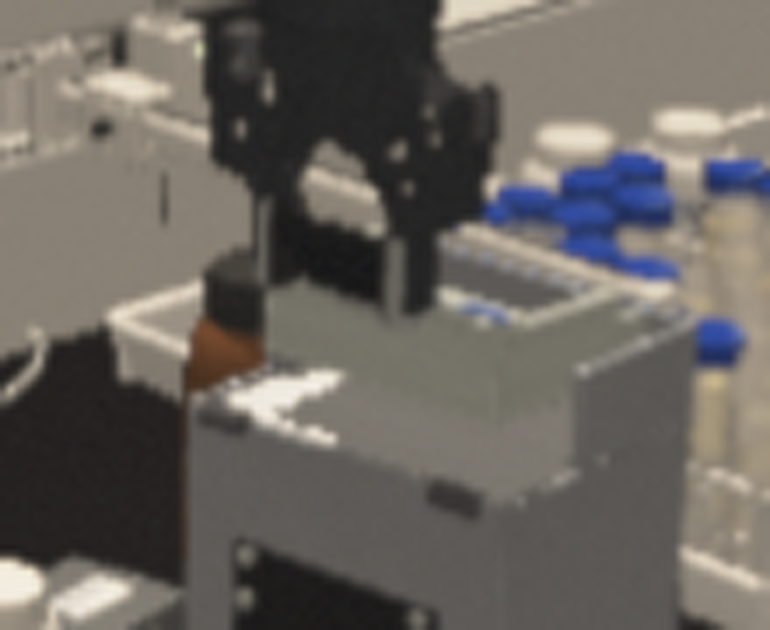

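apply_moves --pt "-0.1 0 0 0 -1" --pt "-0.1 0 0 0 -1" --pt "-0.15 0 -0.25 0 -1" --pt "-0.15 0 -0.25 0 -1" --pt "-0.15 0 -0.25 0 -1" --pt "-0.15 0 -0.25 0 -1" --pt "0 0 0 0 -1" --pt "0 0 0 0 -1" --pt "0 0 0 0 -1" --pt "0 0 0 0 -1"

```text
time: 17.95
position: [507.0, 14.7, 242.4]
ee_rot: [-0.005, 0.674, 0.738, 0.003]
contact_force: [-2.9, 13.1, 0.3]
grip_width: 59.3
finger_force: 66.6
```

```bash
python3 - <<'E'
from h import *
state();snap('wrist','w4.png',(150,250,490,480),2.3)
E
```

```text
t 17.95 p [507.   14.7 242.4] x [-0.09   0.996  0.012] z [-0.003  0.012 -1.   ] F [-2.9 13.1  0.3] M [ 2.51  0.52 -0.17] w 59.3 ff 66.6 q [-0.18 -0.08  1.99  0.01  1.24 -0.27]
```

View pics/w4.png

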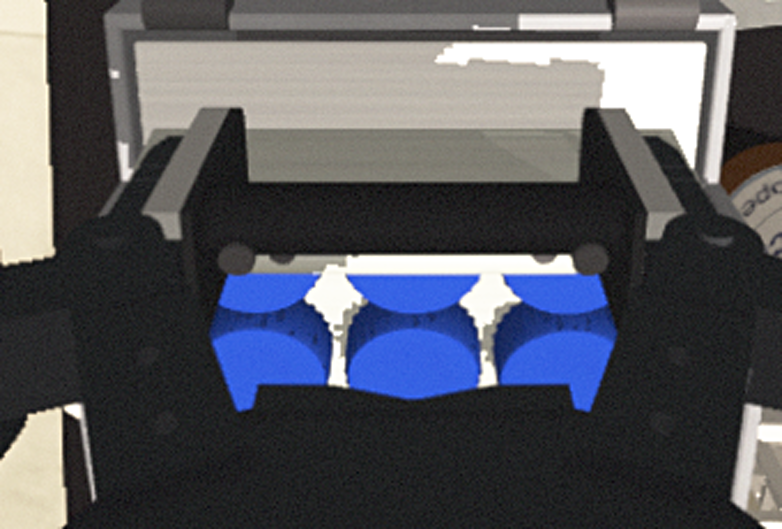

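The wrist view shows the tray tipping: its outer back face is now visible above the grip (rows 130 to 180) and all the visible caps are still in place. That was my last picture, so from here I rely on the numbers.

apply_moves --pt "-0.2 0 -0.3 0 -1" --pt "-0.2 0 -0.3 0 -1" --pt "-0.2 0 -0.3 0 -1" --pt "-0.2 0 -0.3 0 -1" --pt "-0.2 0 -0.3 0 -1" --pt "-0.2 0 -0.3 0 -1" --pt "-0.2 0 -0.3 0 -1" --pt "-0.2 0 -0.3 0 -1" --pt "0 0 0 0 -1" --pt "0 0 0 0 -1"

```text
time: 19.25
position: [508.6, -2.3, 267.0]
ee_rot: [-0.004, 0.674, 0.738, 0.003]
contact_force: [-3.9, 10.6, 1.4]
grip_width: 59.3
finger_force: 67.3
```

```bash
cat >>h.py <<'E'
H=[513.95,-51.47,.0912]
def hop():
    p,A=state(); d=R.from_euler('z',-H[2]).apply(p-[H[0],H[1],0]); print('hopper frame',d.round(1)); return d
E
python3 -c "
from h import *
hop()"
```

```text
t 19.25 p [508.6  -2.3 267. ] x [-0.09   0.996  0.009] z [-0.002  0.009 -1.   ] F [-3.9 10.6  1.4] M [ 2.02  0.69 -0.35] w 59.3 ff 67.3 q [-0.21 -0.1   1.96  0.01  1.28 -0.3 ]
hopper frame [ -0.8  49.5 267. ]
```

apply_moves --pt "-0.3 0 -0.35 0 -1" --pt "-0.35 0 -0.35 0 -1" --pt "-0.35 0 -0.35 0 -1" --pt "-0.35 0 -0.35 0 -1" --pt "-0.35 0 -0.35 0 -1" --pt "-0.4 0 -0.3 0 -1" --pt "-0.4 0 -0.3 0 -1" --pt "-0.4 0 -0.3 0 -1" --pt "0 0 0 0 -1" --pt "0 0 0 0 -1"

```text
time: 20.5
position: [511.5, -31.7, 293.8]
ee_rot: [-0.003, 0.674, 0.739, 0.002]
contact_force: [-2.5, 8.9, 1.9]
grip_width: 59.3
finger_force: 67.4
```

```bash
python3 -c "
from h import *
hop()"
```

```text
t 20.5 p [511.5 -31.7 293.8] x [-0.091  0.996  0.008] z [-0.001  0.008 -1.   ] F [-2.5  8.9  1.9] M [ 1.86  0.67 -0.11] w 59.3 ff 67.4 q [-0.26 -0.11  1.92  0.01  1.33 -0.36]
hopper frame [ -0.7  20.  293.8]
```

apply_moves --pt "-0.4 0 -0.25 0 -1" --pt "-0.4 0 -0.25 0 -1" --pt "-0.4 0 -0.25 0 -1" --pt "-0.4 0 -0.2 0 -1" --pt "-0.45 0 -0.2 0 -1" --pt "-0.45 0 -0.2 0 -1" --pt "-0.45 0 -0.2 0 -1" --pt "-0.5 0 -0.15 0 -1" --pt "-0.5 0 -0.15 0 -1" --pt "0 0 0 0 -1"

```text
time: 21.75
position: [515.4, -71.7, 312.7]
ee_rot: [-0.002, 0.674, 0.739, 0.002]
contact_force: [-2.9, 7.2, 3.5]
grip_width: 59.1
finger_force: 66.7
```

```bash
python3 -c "
from h import *
hop()"
```

```text
t 21.75 p [515.4 -71.7 312.7] x [-0.092  0.996  0.007] z [-0.001  0.007 -1.   ] F [-2.9  7.2  3.5] M [1.7  0.58 0.  ] w 59.1 ff 66.7 q [-0.34 -0.1   1.88  0.01  1.37 -0.43]
hopper frame [ -0.4 -20.2 312.7]
```

apply_moves --pt "0.4 0 0 0 -1" --pt "0.5 0 0 0 -1" --pt "0.5 0 0.2 0 -1" --pt "0 0 0.6 0 -1" --pt "0 0 0.7 0 -1" --pt "0 0 0.5 0 -1" --pt "0 0 0 0 -1" --pt "0.4 0 0 0 -1" --pt "0.5 0 0 0 -1" --pt "0.5 0 0 0 -1"

```text
time: 23.0
position: [513.2, -45.5, 291.3]
ee_rot: [0.0, 0.674, 0.739, 0.0]
contact_force: [-0.3, 1.1, -2.6]
grip_width: 58.9
finger_force: 66.2
```

```bash
python3 -c "
from h import *
hop()"
```

```text
t 23.0 p [513.2 -45.5 291.3] x [-0.092  0.996 -0.   ] z [ 0. -0. -1.] F [-0.3  1.1 -2.6] M [-0.04 -0.01 -0.01] w 58.9 ff 66.2 q [-0.29 -0.1   1.92 -0.    1.32 -0.38]
hopper frame [-2.000e-01  6.100e+00  2.913e+02]
```

apply_moves --pt "0.5 0 0 0 -1" --pt "0.5 0 0 0 -1" --pt "0.5 0 0 0 -1" --pt "0.5 0 0 0 -1" --pt "0.5 0 0 0 -1" --pt "0.3 0 0 0 -1" --pt "0 0 0.3 0 -1" --pt "0 0 0.5 0 -1" --pt "0 0 0.5 0 -1" --pt "0 0 0.5 0 -1"

```text
time: 24.25
position: [510.5, -18.0, 272.6]
ee_rot: [-0.0, 0.674, 0.739, -0.0]
contact_force: [0.1, -0.2, -0.8]
grip_width: 58.9
finger_force: 66.5
```

```bash
python3 -c "
from h import *
hop()"
```

```text
t 24.25 p [510.5 -18.  272.6] x [-0.092  0.996  0.   ] z [-0.  0. -1.] F [ 0.1 -0.2 -0.8] M [0.02 0.07 0.01] w 58.9 ff 66.5 q [-0.23 -0.1   1.95  0.    1.29 -0.33]
hopper frame [ -0.4  33.6 272.6]
```

apply_moves --pt "0 0 0.5 0 -1" --pt "0 0 0.6 0 -1" --pt "0 0 0.6 0 -1" --pt "0 0 0.6 0 -1" --pt "0 0 0.6 0 -1" --pt "0 0 0.6 0 -1" --pt "0 0 0.4 0 -1" --pt "0 0 0.3 0 -1" --pt "0 0 0 0 -1" --pt "0 0 0 0 -1"

```text
time: 25.5
position: [510.4, -17.9, 230.9]
ee_rot: [-0.0, 0.674, 0.739, -0.0]
contact_force: [0.6, 0.2, -2.1]
grip_width: 58.9
finger_force: 66.4
```

```bash
python3 -c "
from h import *
hop()"
```

```text
t 25.5 p [510.4 -17.9 230.9] x [-0.092  0.996  0.   ] z [-0.001  0.    -1.   ] F [ 0.6  0.2 -2.1] M [-0.04 -0.01  0.02] w 58.9 ff 66.4 q [-0.23 -0.06  1.99  0.    1.21 -0.33]
hopper frame [ -0.5  33.8 230.9]
```

```bash
cat >>h.py <<'E'
def look():
    from cell import read_camera,observe
    F=[]
    for _ in range(6): c=read_camera('top'); s=observe(); F.append(np.r_[s['contact_force'],s['moment']])
    print('F',np.mean(F,0).round(2))
    for n in ('top','wrist','scene'):
        i=read_camera(n)['img'] if n!='top' else c['img']; h=cv2.cvtColor(i,cv2.COLOR_BGR2HSV)
        m=cv2.inRange(h,(100,120,60),(125,255,255)); k,_,st,ce=cv2.connectedComponentsWithStats(m)
        print(n,[(ce[j].round().astype(int).tolist(),int(st[j,4])) for j in range(1,k) if st[j,4]>25])
    return c['img']
def grid(img,z=148):
    for x in (70,45,20,-5,-30,-55,-75):
        print(x,[tuple(int(v) for v in img[tuple(proj(place(H,[[x,y,z]]),*TOP)[0].round().astype(int)[::-1])]) for y in (50,30,10,-10,-30,-50)])
E
python3 -c "
from h import *
grid(look())"
```

```text
F [ 0.16  0.11 -1.51 -0.01 -0.02  0.  ]
top [([11, 132], 2168), ([260, 194], 6720), ([508, 160], 273), ([527, 161], 37), ([500, 175], 138), ([529, 176], 107), ([507, 190], 286), ([507, 205], 288), ([499, 220], 141), ([499, 235], 139), ([427, 270], 88)]
wrist []
scene [([527, 147], 60), ([406, 189], 187), ([432, 187], 89), ([114, 214], 265), ([422, 208], 27), ([254, 288], 2627), ([14, 354], 1144)]
70 [(207, 221, 226), (51, 63, 74), (118, 127, 130), (107, 116, 119), (56, 59, 61), (65, 67, 68)]
45 [(125, 141, 143), (75, 94, 114), (76, 97, 118), (74, 94, 113), (67, 85, 103), (60, 72, 84)]
20 [(40, 46, 52), (79, 100, 120), (95, 118, 139), (94, 118, 140), (86, 109, 131), (78, 99, 121)]
-5 [(71, 89, 108), (64, 81, 97), (70, 88, 106), (75, 95, 114), (79, 99, 120), (89, 110, 132)]
-30 [(61, 75, 89), (38, 40, 41), (44, 55, 64), (52, 66, 78), (62, 77, 93), (66, 84, 100)]
-55 [(83, 105, 126), (94, 106, 107), (68, 72, 72), (209, 223, 227), (122, 54, 28), (39, 45, 51)]
-75 [(64, 82, 99), (83, 104, 125), (77, 98, 119), (144, 158, 166), (83, 49, 40), (34, 39, 47)]
```

```bash
python3 -c "
from h import *
from cell import read_camera
a=cv2.imread('pics/top0.png');b=read_camera('top')['img']
for n,i in (('old',a),('now',b)):
  g=cv2.cvtColor(i,cv2.COLOR_BGR2GRAY)
  for v in range(258,284,3): print(n,v,g[v,376:446:3].tolist())
"
```

```text
old 258 [37, 56, 28, 85, 130, 243, 244, 244, 244, 244, 244, 244, 244, 244, 244, 244, 244, 244, 244, 244, 244, 107, 80, 154]
old 261 [38, 57, 32, 78, 146, 241, 244, 244, 244, 244, 244, 244, 244, 244, 244, 244, 244, 244, 244, 244, 244, 151, 79, 151]
old 264 [34, 57, 38, 74, 167, 239, 244, 244, 244, 244, 244, 244, 244, 244, 244, 244, 244, 244, 244, 244, 244, 164, 70, 143]
old 267 [34, 59, 118, 74, 156, 239, 244, 244, 244, 244, 244, 244, 244, 244, 244, 244, 244, 244, 244, 244, 244, 170, 65, 147]
old 270 [34, 56, 52, 78, 91, 239, 244, 244, 244, 244, 244, 244, 244, 244, 244, 244, 244, 244, 244, 244, 244, 199, 62, 154]
old 273 [33, 56, 61, 80, 85, 216, 244, 244, 244, 244, 244, 244, 244, 244, 244, 244, 244, 244, 244, 244, 244, 196, 61, 156]
old 276 [28, 54, 61, 77, 88, 188, 244, 244, 244, 244, 244, 244, 244, 244, 244, 244, 244, 244, 244, 244, 240, 161, 63, 144]
old 279 [32, 78, 93, 67, 134, 169, 238, 234, 233, 234, 220, 188, 169, 166, 167, 144, 131, 142, 136, 134, 137, 154, 168, 164]
old 282 [30, 75, 108, 62, 147, 160, 148, 144, 152, 155, 137, 89, 135, 155, 141, 120, 107, 102, 97, 85, 63, 52
[... 315 characters left out ...]
57, 62, 57, 42, 88]
now 267 [31, 60, 93, 42, 92, 80, 105, 110, 118, 105, 40, 49, 77, 210, 224, 138, 44, 61, 47, 63, 48, 42, 43, 101]
now 270 [30, 58, 49, 44, 104, 75, 108, 112, 118, 72, 52, 58, 74, 77, 203, 147, 45, 54, 45, 64, 45, 41, 48, 106]
now 273 [27, 58, 49, 50, 110, 75, 103, 106, 115, 87, 50, 45, 73, 52, 142, 153, 52, 42, 44, 61, 42, 41, 57, 105]
now 276 [25, 56, 44, 67, 117, 93, 99, 98, 106, 111, 107, 99, 93, 72, 131, 156, 73, 51, 55, 61, 41, 41, 72, 95]
now 279 [25, 72, 44, 89, 111, 118, 86, 92, 99, 105, 107, 104, 101, 100, 101, 99, 96, 107, 130, 102, 41, 41, 86, 95]
now 282 [24, 57, 43, 101, 88, 113, 77, 86, 94, 99, 103, 102, 102, 102, 102, 102, 102, 104, 108, 103, 76, 54, 97, 85]
```

apply_moves --pt "0 0 0.2 0 -1" --pt "0 0 0.3 0 -1" --pt "0 0 0.3 0 -1" --pt "0 0 0.2 0 -1" --pt "0 0 0 0 -1" --pt "0 0 0 0 -1" --pt "0 0 0 0 -1" --pt "0 0 0 0 -1" --pt "0 0 0 0 -1" --pt "0 0 0 0 -1"

```text
time: 27.2
position: [510.8, -18.0, 221.1]
ee_rot: [0.0, 0.674, 0.739, 0.0]
contact_force: [1.6, -1.9, -1.0]
grip_width: 58.8
finger_force: 66.4
```

```bash
python3 -c "
from h import *
hop();look()"
```

```text
t 27.2 p [510.8 -18.  221.1] x [-0.092  0.996 -0.   ] z [ 0.001 -0.    -1.   ] F [ 1.6 -1.9 -1. ] M [-0.62 -0.56 -0.08] w 58.8 ff 66.4 q [-0.23 -0.05  2.   -0.    1.19 -0.33]
hopper frame [-1.000e-01  3.360e+01  2.211e+02]
F [ 2.14 -2.25 -0.53 -0.58 -0.54 -0.08]
top [([11, 132], 2163), ([260, 194], 6719), ([508, 160], 273), ([527, 161], 36), ([500, 175], 138), ([529, 176], 107), ([507, 190], 287), ([507, 205], 287), ([424, 219], 58), ([499, 220], 141), ([499, 235], 139), ([427, 269], 98)]
wrist []
scene [([527, 147], 59), ([407, 189], 176), ([432, 187], 88), ([113, 214], 262), ([422, 208], 28), ([254, 288], 2626), ([14, 354], 1149)]
```

```bash
cat >>h.py <<'E'
def hp(px,z):
    b=least_squares(lambda p:(proj(place(H,[[p[0],p[1],z]]),*TOP)-px).ravel(),[0,0]).x.round(); return b.tolist()
E
python3 -c "
from h import *
for p in ((427,269),(424,219)): print(p,[(z,hp(p,z)) for z in (22,60,100,160)])"
```

```text
(427, 269) [(22, [-60.0, -50.0]), (60, [-60.0, -43.0]), (100, [-59.0, -36.0]), (160, [-57.0, -26.0])]
(424, 219) [(22, [68.0, -52.0]), (60, [65.0, -45.0]), (100, [63.0, -38.0]), (160, [59.0, -28.0])]
```

apply_moves --pt "0 0 0.3 0 -1" --pt "0 0 0.3 0 -1" --pt "0 0.3 0 0 -1" --pt "0 -0.6 0 0 -1" --pt "0 0.6 0 0 -1" --pt "0 -0.6 0 0 -1" --pt "0 0.6 0 0 -1" --pt "0 -0.3 0 0 -1" --pt "0 0 0 0 -1" --pt "0 0 0 0 -1"

```text
time: 28.85
position: [511.0, -17.8, 215.2]
ee_rot: [0.0, 0.674, 0.739, 0.001]
contact_force: [1.9, -2.1, -0.6]
grip_width: 59.2
finger_force: 66.4
```

```bash
python3 -c "
from h import *
hop();look()"
```

```text
t 28.85 p [511.  -17.8 215.2] x [-0.092  0.996  0.   ] z [ 0.001  0.    -1.   ] F [ 1.9 -2.1 -0.6] M [-0.58 -0.46 -0.01] w 59.2 ff 66.4 q [-0.23 -0.05  2.01  0.    1.18 -0.33]
hopper frame [1.000e-01 3.380e+01 2.152e+02]
F [ 1.93 -1.92 -0.68 -0.53 -0.52 -0.03]
top [([11, 132], 2166), ([260, 194], 6719), ([508, 160], 273), ([527, 162], 38), ([500, 175], 138), ([529, 176], 106), ([507, 190], 286), ([507, 205], 288), ([424, 219], 59), ([499, 220], 141), ([499, 235], 139), ([427, 269], 97)]
wrist []
scene [([527, 147], 59), ([407, 189], 175), ([432, 187], 88), ([113, 214], 265), ([422, 208], 28), ([254, 288], 2629), ([14, 354], 1146)]
```

apply_moves --pt "0 0 -0.5 0 -1" --pt "0 0 -1 0 -1" --pt "0 0 -1 0 -1" --pt "0 0 -1 0 -1" --pt "0 0 -1 0 -1" --pt "0 0 -1 0 -1" --pt "0 0 -1 0 -1" --pt "0 0 -1 0 -1" --pt "0 0 -1 0 -1" --pt "0 0 -0.5 0 -1"

```text
time: 30.5
position: [510.7, -17.9, 305.8]
ee_rot: [0.0, 0.674, 0.739, 0.0]
contact_force: [0.3, -0.7, -1.6]
grip_width: 59.2
finger_force: 66.4
```

apply_moves --pt "1 0 0 0 -1" --pt "2 0 0 0 -1" --pt "2.5 0 0 0 -1" --pt "2.5 0 0 0 -1" --pt "2.5 0 0 0 -1" --pt "2.5 0 0 0 -1" --pt "2.5 0 0 0 -1" --pt "2.5 0 0 0 -1" --pt "1.5 0 0 0 -1" --pt "0.5 0 0 0 -1"

```text
time: 31.75
position: [491.9, 182.0, 304.6]
ee_rot: [-0.0, 0.673, 0.739, -0.0]
contact_force: [0.5, -0.3, -2.1]
grip_width: 59.3
finger_force: 66.3
```

```bash
python3 -c "
from h import *
hop();b=look();g=cv2.cvtColor(b,cv2.COLOR_BGR2GRAY)
for v in range(204,286,6): print(v,g[v,376:446:3].tolist())"
```

```text
t 31.75 p [491.9 182.  304.6] x [-0.093  0.996 -0.   ] z [-0.001 -0.    -1.   ] F [ 0.5 -0.3 -2.1] M [ 0.02 -0.02 -0.01] w 59.3 ff 66.3 q [ 0.16 -0.09  1.88 -0.    1.35  0.07]
hopper frame [ -0.7 234.5 304.6]
F [ 0.37 -0.35 -1.56 -0.01  0.02 -0.01]
top [([11, 132], 2165), ([259, 193], 6582), ([508, 160], 274), ([528, 162], 45), ([500, 175], 138), ([529, 176], 113), ([507, 190], 286), ([507, 205], 287), ([499, 220], 141), ([499, 235], 139)]
wrist [([479, 96], 29351)]
scene [([404, 189], 212), ([437, 188], 121), ([113, 214], 265), ([422, 208], 28), ([254, 288], 2628), ([14, 354], 1145)]
204 [43, 60, 38, 32, 27, 32, 34, 35, 36, 35, 34, 35, 35, 34, 34, 33, 28, 29, 34, 36, 39, 45, 37, 34]
210 [34, 37, 48, 70, 79, 107, 123, 121, 119, 117, 91, 117, 113, 109, 106, 90, 81, 78, 81, 89, 64, 124, 102, 34]
216 [221, 85, 92, 115, 245, 244, 244, 244, 244, 225, 211, 209, 237, 241, 241, 241, 240, 240, 240, 240, 90, 86, 123, 34]
222 [74, 62, 92, 78, 241, 244, 244, 244, 244, 244, 244, 244, 244, 244, 244, 244, 244, 244, 244, 244, 109, 81, 155, 33]
228 [57, 87, 69, 155, 240, 244, 244, 244, 244, 244, 244,
[... 437 characters left out ...]
 34, 123, 127, 245, 244, 244, 244, 244, 244, 244, 244, 244, 244, 244, 244, 244, 244, 244, 244, 83, 97, 109]
258 [39, 57, 32, 85, 131, 244, 244, 244, 244, 244, 244, 244, 244, 244, 244, 244, 244, 244, 244, 244, 244, 107, 80, 154]
264 [35, 57, 37, 74, 168, 239, 244, 244, 244, 244, 244, 244, 244, 244, 244, 244, 244, 244, 244, 244, 244, 164, 70, 143]
270 [34, 57, 52, 78, 91, 239, 244, 244, 244, 244, 244, 244, 244, 244, 244, 244, 244, 244, 244, 244, 244, 200, 62, 155]
276 [28, 54, 60, 77, 88, 188, 244, 244, 244, 244, 244, 244, 244, 244, 244, 244, 244, 244, 244, 244, 240, 161, 63, 144]
282 [29, 75, 108, 62, 148, 160, 149, 145, 153, 156, 137, 89, 136, 156, 141, 120, 107, 102, 97, 86, 64, 52, 45, 47]
```

The flap reads uniformly white, as it did at the start, so it is shut. No blue shows on it or on the bench, and the tray weighs 1.56 N, so it is empty. Next I set it down.

apply_moves --pt "0.3 -0.2 0.5 0 -1" --pt "0.6 -0.4 1 0 -1" --pt "0.8 -0.5 1.7 0 -1" --pt "0.8 -0.5 2 0 -1" --pt "0.8 -0.5 2 0 -1" --pt "0.8 -0.5 2 0 -1" --pt "0.6 -0.4 2 0 -1" --pt "0.3 0 1.7 0 -1" --pt "0 0 1 0 -1" --pt "0 0 0.6 0 -1"

```text
time: 33.4
position: [457.8, 228.2, 159.4]
ee_rot: [-0.0, 0.674, 0.739, -0.0]
contact_force: [-0.5, -0.1, -1.8]
grip_width: 59.2
finger_force: 66.3
```

apply_moves --pt "0 0 0.4 0 -1" --pt "0 0 0.3 0 -1" --pt "0 0 0.3 0 -1" --pt "0.1 0 0.2 0 -1" --pt "0.3 0 0.2 0 -1" --pt "0.3 0 0.15 0 -1" --pt "0.3 0 0.15 0 -1" --pt "0.3 0 0.15 0 -1" --pt "0 0 0 0 -1" --pt "0 0 0 0 -1"

```text
time: 34.65
position: [456.6, 241.2, 141.5]
ee_rot: [0.0, 0.674, 0.739, -0.0]
contact_force: [0.5, 0.6, -1.4]
grip_width: 59.0
finger_force: 66.3
```

```bash
python3 -c "
from h import *
hop()"
```

```text
t 34.65 p [456.6 241.2 141.5] x [-0.092  0.996 -0.   ] z [ 0. -0. -1.] F [ 0.5  0.6 -1.4] M [-0.05 -0.   -0.04] w 59.0 ff 66.3 q [ 0.29  0.06  2.05 -0.    1.03  0.2 ]
hopper frame [-30.5 296.7 141.5]
```

apply_moves --pt "0 0 0.2 0 -1" --pt "0 0 0.2 0 -1" --pt "0 0 0.2 0 -1" --pt "0 0 0.2 0 -1" --pt "0 0 0.2 0 -1" --pt "0.1 0 0.1 0 -1" --pt "0.2 0 0.1 0 -1" --pt "0.2 0 0.1 0 -1" --pt "0 0 0 0 -1" --pt "0 0 0 0 -1"

```text
time: 35.9
position: [456.5, 246.1, 129.1]
ee_rot: [0.0, 0.674, 0.739, 0.0]
contact_force: [-1.0, -2.4, 3.5]
grip_width: 59.3
finger_force: 66.7
```

```bash
python3 -c "
from h import *
hop()"
```

```text
t 35.9 p [456.5 246.1 129.1] x [-0.092  0.996 -0.001] z [ 0.001 -0.001 -1.   ] F [-1.  -2.4  3.5] M [-0.81  0.24 -0.02] w 59.3 ff 66.7 q [ 0.3   0.08  2.05 -0.    1.01  0.21]
hopper frame [-30.1 301.5 129.1]
```

apply_moves --pt "0.3 0 0.2 0 -1" --pt "0.35 0 0.2 0 -1" --pt "0.4 0 0.25 0 -1" --pt "0.4 0 0.25 0 -1" --pt "0.4 0 0.25 0 -1" --pt "0.4 0 0.25 0 -1" --pt "0.4 0 0.3 0 -1" --pt "0.4 0 0.3 0 -1" --pt "0.35 0 0.3 0 -1" --pt "0 0 0 0 -1"

```text
time: 37.15
position: [455.2, 285.3, 112.3]
ee_rot: [-0.002, 0.675, 0.738, 0.006]
contact_force: [-7.6, 9.4, 23.6]
grip_width: 59.2
finger_force: 65.3
```

```bash
python3 -c "
from h import *
hop()"
```

```text
t 37.15 p [455.2 285.3 112.3] x [-0.089  0.996  0.011] z [ 0.005  0.011 -1.   ] F [-7.6  9.4 23.6] M [ 0.81  1.84 -0.13] w 59.2 ff 65.3 q [0.37 0.14 2.02 0.01 0.97 0.27]
hopper frame [-27.8 340.7 112.3]
```

apply_moves --pt "0.3 0 0 0 -1" --pt "0.4 0 0.2 0 -1" --pt "0.35 0 0.25 0 -1" --pt "0.35 0 0.3 0 -1" --pt "0.35 0 0.3 0 -1" --pt "0.35 0 0.35 0 -1" --pt "0.3 0 0.35 0 -1" --pt "0.3 0 0.35 0 -1" --pt "0.3 0 0.35 0 -1" --pt "0 0 0 0 -1"

```text
time: 38.4
position: [453.8, 314.4, 85.8]
ee_rot: [-0.0, 0.675, 0.738, 0.007]
contact_force: [0.6, 7.6, 11.8]
grip_width: 58.9
finger_force: 61.8
```

```bash
python3 -c "
from h import *
hop()"
```

```text
t 38.4 p [453.8 314.4  85.8] x [-0.089  0.996  0.01 ] z [ 0.009  0.01  -1.   ] F [ 0.6  7.6 11.8] M [ 0.69  0.5  -0.3 ] w 58.9 ff 61.8 q [0.42 0.21 2.   0.01 0.92 0.33]
hopper frame [-26.6 369.9  85.8]
```

apply_moves --pt "0.3 0 0.25 0 -1" --pt "0.25 0 0.3 0 -1" --pt "0.2 0 0.35 0 -1" --pt "0.2 0 0.4 0 -1" --pt "0.2 0 0.4 0 -1" --pt "0.15 0 0.4 0 -1" --pt "0.1 0 0.35 0 -1" --pt "0.1 0 0.2 0 -1" --pt "0 0 0 0 -1" --pt "0 0 0 0 -1"

```text
time: 39.65
position: [452.1, 328.8, 58.3]
ee_rot: [-0.0, 0.675, 0.738, 0.006]
contact_force: [0.9, 8.2, 9.2]
grip_width: 59.2
finger_force: 62.1
```

```bash
python3 -c "
from h import *
hop()"
```

```text
t 39.65 p [452.1 328.8  58.3] x [-0.089  0.996  0.008] z [ 0.008  0.009 -1.   ] F [0.9 8.2 9.2] M [ 0.58  0.27 -0.13] w 59.2 ff 62.1 q [0.45 0.27 1.99 0.01 0.87 0.35]
hopper frame [-27.  384.3  58.3]
```

apply_moves --pt "0.1 0 0.1 0 -1" --pt "0.1 0 0.1 0 -1" --pt "0.1 0 0.1 0 -1" --pt "0 0 0.1 0 -1" --pt "0 0 0.1 0 -1" --pt "0 0 0 0 -1" --pt "0 0 0 0 -1" --pt "0 0 0 0 -1" --pt "0 0 0 0 -1" --pt "0 0 0 0 -1"

```text
time: 40.9
position: [451.8, 330.7, 55.1]
ee_rot: [0.0, 0.674, 0.738, 0.004]
contact_force: [-4.1, 0.9, 20.0]
grip_width: 58.9
finger_force: 63.9
```

```bash
python3 -c "
from h import *
hop()"
```

```text
t 40.9 p [451.8 330.7  55.1] x [-0.091  0.996  0.005] z [ 0.006  0.006 -1.   ] F [-4.1  0.9 20. ] M [-0.43  1.11 -0.02] w 58.9 ff 63.9 q [0.45 0.28 1.99 0.   0.87 0.36]
hopper frame [-27.1 386.3  55.1]
```

apply_moves --pt "0 0 -0.1 0 -1" --pt "0 0 -0.1 0 -1" --pt "0 0 -0.1 0 -1" --pt "0 0 0 0 0.45" --pt "0 0 0 0 0.6" --pt "0 0 0 0 1" --pt "0 0 0 0 1" --pt "0 0 0 0 1" --pt "0 0 0 0 1" --pt "0 0 0 0 1"

```text
time: 42.15
position: [448.6, 327.8, 52.5]
ee_rot: [-0.0, 0.674, 0.739, -0.0]
contact_force: [-0.2, -0.1, -0.5]
grip_width: 85.2
finger_force: 0.0
```

apply_moves --pt "0 0 -0.4 0 1" --pt "0 0 -0.8 0 1" --pt "0 0 -1.5 0 1" --pt "0 0 -2 0 1" --pt "0 0 -2 0 1" --pt "0 0 -2 0 1" --pt "0 0 -2 0 1" --pt "0 0 -1.5 0 1" --pt "0 0 -0.5 0 1" --pt "0 0 0 0 1"

```text
time: 43.4
position: [448.6, 327.8, 179.7]
ee_rot: [0.0, 0.674, 0.739, 0.0]
contact_force: [-0.3, -0.6, 0.3]
grip_width: 85.2
finger_force: 0.0
```

```bash
python3 -c "
from h import *
from cell import read_camera
state();k=read_camera('wrist');i=k['img'];c=(k['extrinsics'],K(k['fov_y'],k['cx'],k['cy']),k['distortion'])
g=cv2.cvtColor(i,cv2.COLOR_BGR2GRAY)
hs=cv2.cvtColor(i,cv2.COLOR_BGR2HSV);m=cv2.inRange(hs,(0,0,110),(179,60,255));n,_,st,ce=cv2.connectedComponentsWithStats(m)
print([st[j].tolist() for j in range(1,n) if st[j,4]>400])
s=[452+64*.0915,331-64*.996,.091]
print(proj(place(s,[[61,41,42],[-61,41,42],[61,-64,28],[-61,-64,28]]),*c).round().tolist())
look()"
```

```text
t 43.4 p [448.6 327.8 179.7] x [-0.092  0.996  0.   ] z [ 0.  0. -1.] F [-0.3 -0.6  0.3] M [-0.06 -0.02 -0.03] w 85.2 ff 0.0 q [0.45 0.09 1.93 0.   1.11 0.36]
[[0, 0, 206, 203, 19386], [6, 76, 146, 143, 17526], [0, 216, 105, 32, 2039], [249, 246, 168, 117, 16130], [0, 347, 36, 77, 1880], [90, 446, 54, 34, 1246]]
[[415.0, 264.0], [251.0, 264.0], [403.0, 373.0], [262.0, 373.0]]
F [ 0.2   0.04 -0.27  0.01  0.02 -0.01]
top [([11, 132], 2164), ([260, 194], 6721), ([508, 160], 273), ([528, 162], 45), ([500, 175], 138), ([529, 176], 114), ([507, 190], 285), ([507, 205], 287), ([499, 220], 141), ([499, 235], 139)]
wrist [([541, 219], 42254), ([442, 367], 77)]
scene [([404, 189], 211), ([436, 188], 119), ([113, 215], 263), ([422, 208], 27), ([252, 288], 2515), ([14, 354], 1145)]
```

```bash
python3 -c "
from h import *
from cell import read_camera
k=read_camera('wrist');c=(k['extrinsics'],K(k['fov_y'],k['cx'],k['cy']),k['distortion'])
for z in (0,10,40): print(z,least_squares(lambda p:(proj([[p[0],p[1],z]],*c)-[442,367]).ravel(),[500,150]).x.round())
print(proj([[569,191,0],[583,111,40],[595,130,40]],*c).round(), k['img'][367,442])"
```

```text
0 [568. 200.]
10 [564. 207.]
40 [552. 226.]
[[441. 375.]
 [451. 475.]
 [468. 460.]] [176  74  45]
```

It is just the mouse mat's corner, at (569,191), so I hand in.

```bash
python3 -c "
from cell import *
print(finish_job())"
```

```text
the job is handed in; nothing more can be done
None
```

The job is handed in, with no verdict returned: the last camera and force readings show an empty tray upright on the bench, the flap shut, no caps left outside the hopper, and the flap-press step inferred from contact force only.

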